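Twist-lock a column saddle into the lipped rail

TASK

Lock the loose blue column saddle into the lipped channel at the red tape mark, so that a column can later be laid along the rail in both saddles: push its spring nut down through the slot, twist it a quarter turn so that the nut's grooves catch under the channel lips, and leave it standing upright, sprung up against the lips and centred on the tape. Leave the bottle, vial rack, wrench and column where they are.

Things in the scene. Friction and masses are not known exactly. Their poses are not given: they have to be found in the camera images.
- saddle_mid (a point): The loose saddle, about 87 g, standing upright on the bench on its sprung foot, 69 mm tall. This point is on its upright axis, half-way up (34.5 mm above the underside of the relaxed foot). z is up, x along the nut and the wide side, y through the thin side; a half turn about z looks the same. Pressed fully into the channel it is 32.5 mm, locked 37 mm above rail.
- saddle_block (a point): Centre of the saddle's upper part, 16.5 mm above saddle_mid; axes the same. A blue upright U, 40 mm wide (x), 18 mm thick (y, flat faces, the place to grip), 36 mm tall (z): a block with two horns 7 mm thick and 19 mm high at its x ends; a column will lie in the U along y. Under it a white flange 44 x 30 x 4 mm (x, y, z), then a round neck of 14 mm diameter, 8 mm long.
- saddle_nut (a point): Middle of the top of the saddle's steel nut, at the neck's foot, 13.5 mm below saddle_mid; axes the same. The nut is 33 mm long (x), 18 mm wide (y), 7 mm thick, with rounded ends. Two grooves run across its top in y, 5 mm wide and 2.5 mm deep, centred 12 mm either side of the axis; the lip edges belong in them.
- saddle_foot (a joint): How far the spring under the nut is pressed together, in m: 0 relaxed, 0.0115 at most. The spring ends in a black foot 26 x 17 mm whose underside, relaxed, is 14 mm below the nut. 1.6 N starts it and each mm adds 0.4 N.
- rail: The column rail, fixed: a lipped steel channel with its slot up, on a white board 120 x 340 x 6 mm (x, y, z). Origin at the middle of the board's underside, on the bench; y runs along the channel, z up. The channel is 41 mm wide, 300 mm long and closed by black end caps; its top is 27 mm and its inner floor 8.5 mm above the origin; inside it is 36 mm wide.
- slot (a point): Middle of the slot, level with the channel's top; axes as the rail's. The slot is 22 mm wide. Its lips are turned down, 2 mm thick, to 6 mm below this point. The nut enters only lengthwise. Pressed until the flange meets the channel's top (spring about 6 N), the nut is 2 mm below the lip edges and turns freely either way; locked, the flange stands 4.5 mm above the channel.
- mark: The mark: a strip of red tape 10 mm wide laid across the board and both lips of the channel, fixed. Its origin is on the channel's centre line at the height of the channel's top, in the middle of the tape; axes as the rail's. The saddle is to be locked here.
- first_saddle: A like saddle that is already locked in the same rail, fixed, 105 to 215 mm from the mark on one side or the other. Its origin is on its axis, 2.5 mm above the bench; it reaches 71.5 mm above the bench. Its x axis lies across the rail, as the loose saddle's x axis must in the end (either way round).
- bottle: Clear glass bottle with a black cap, diameter 70 mm, 138 mm tall, loose. Origin at the centre of its underside. To be left alone.
- vial_rack: White rack 70 x 130 mm with red- and blue-capped vials, 54 mm tall, loose. Origin at the centre of its underside. To be left alone.
- wrench: Steel wrench, 150 mm long, lying on the bench, loose. Origin at the middle of its length, on its underside. To be left alone.
- column: Glass column with black end fittings, 244 mm long, 36 mm in diameter, lying along x in a grey tray 270 x 52 x 28 mm. Origin below its middle, on the tray's floor. To be left alone.
There are look-alikes about, which are no part of the job. Leave any yellow look-alike of the part that bears saddle_mid alone.

How it is judged:
By the outcome, as a careful person would: the job done as asked, in the order asked, and still so for the second after the job is handed in, with the robot touching nothing.
It also fails if it takes over 38 s, if anything falls off the work surface, if the arm or the gripper's body presses on something with over 40 N, if the wrist force passes 120 N, or if a joint passes its speed limit or range.

ROBOT

A 6-joint arm with a two-finger parallel gripper is mounted at the origin on the work surface. World frame = base frame: x ahead of the robot, y to its left, z up, the work surface at z = 0. Lengths are in m, angles in rad, forces in N, time in s.
With the tool pointing down it reaches from about 0.325 to 0.775 m from the base axis. Payload 5.5 kg.
Tool frame: the origin (TCP) lies midway between the tips of the shut fingers; the grasp point (between the pads) lies manip.grip_point_offset behind it (manip.grip_point_offset is the distance from the TCP to the grasp point, in m); z points along the fingers, y is the line along which they close (so a half turn about z gives the same grasp; the last joint's range is limited). The gripper opens to 85 mm and grips with 20 to 120 N. Pads are 22 mm wide; open, the fingers measure 114 mm over their backs; the gripper's body (76 mm by 85 mm) begins 54 mm behind the grasp point. The pads swing forward as they close: fully open they stand 13 mm farther back than shut.
Start: joints at [1.213, 0.091, 1.231, -0, 1.82, -0.057], TCP at [0.178, 0.573, 0.231] pointing down, gripper open.
Joint ranges: [-2.87, 2.87], [-0.86, 2.18], [0.17, 2.46], [-1.51, 4.65], [0.06, 2.69], [-2.65, 2.65]. Speed limits (rad/s): [2.57, 2.57, 3.01, 3.14, 3.14, 3.14].

INTERFACE

Orientations are given as a unit quaternion [x, y, z, w].
In Python, from bench import readout, eyes, manip gives the robot as it stands.
- The arm moves only by the tool jog_arm, never from a script. Its argument "plan" is a list of rows, each an object of numbers: "x", "y", "z": the shift along the tool's x, y, z in mm; "ax", "ay", "az": the turn, a rotation vector about the tool's x, y, z in rad. A call has exactly 10 rows; each row is the pose to reach, as a shift and turn from the pose commanded when the call began, along the tool's axes at that moment; what a row does not reach only later rows make up. A row lasts 1/10 s, in which the tool goes at most 50 mm and 8.59 degrees, less where a joint would pass 70% of its speed; a pose out of reach is approached as far as the arm can. A call with a gripper value outside its range is refused whole. "gripper" is the finger opening in mm, from 0 to 85.4, set as the call begins (left out, the last holds). The fingers move at their own pace and stop on an object; "grip_force" is the grip in N (left out, the last holds). Time passes only in rows, so rows that repeat a pose let the fingers close, or fill a call up. It gives the time, the measured TCP pose, the force, the opening and the grip force at its end, in the units of the state.
- readout.get_obs(): the state, without advancing time (a new reading comes with each control period).
- eyes.capture(name): name is "scene" or "side" or "wrist"; returns a dict with "image" (384x512x3 uint8, red, green, blue), "fx", "fy", "cx", "cy" (pixels), "R" (3x3) and "t" (3): a world point X has camera coordinates R X + t. Camera axes: x right, y down, z forward; pixel columns grow to the right and rows downward; lengths in m; the calibration is good to about 2 mm. A picture is of the moment at which its call begins. There is no depth.
- manip.hand_in(): hands the job in; it is judged then, once.
The state is a dict: "time": time; "joint_pos": joint angles; "joint_vel": joint speeds; "joint_torque": joint torques, N m; "tool_pos": TCP position; "orientation": TCP orientation; "wrist_force": force on the tool from outside, world axes, zero at the start; "ft_torque": the same for the moment, N m; "grip_width": opening from 0.0 (shut) to 1.0 (fully open); "finger_force": force on a finger pad.
Only numpy, scipy, OpenCV 4.12 (cv2) and the standard library are available. Lean on these libraries where they do the work, as an engineer would, in place of code of your own. Each camera call takes 0.05 s, during which the arm holds its last target. There are 200 camera calls.

## Working session

There is one attempt and no reset: what is moved stays moved. The work goes in short steps, Python scripts to look and compute and a tool call to move; the robot and the scene stay as the last step left them, time stands still between calls to the robot, and variables do not carry over. Pictures are saved under pics/ and viewed, at most 10 in all, crops included, and the job is handed in when it is done.

Besides the shell and the picture viewer there is one more tool, called after "Emit:" as a command line: name --argument value ..., lists and objects as JSON in quotes. jog_arm: Moves the arm, as the interface text tells. Its arguments: {"type":"object","properties":{"plan":{"type":"array","items":{"type":"object","properties":{"x":{"type":"number"},"y":{"type":"number"},"z":{"type":"number"},"ax":{"type":"number"},"ay":{"type":"number"},"az":{"type":"number"}}}},"gripper":{"type":"number"},"grip_force":{"type":"number"}},"required":["plan"]}

```bash
mkdir -p pics
cat > h.py <<'E'
import numpy as np,cv2
from bench import readout,eyes,manip
def cap(n,f=None):
    c=eyes.capture(n)
    if f: cv2.imwrite('pics/'+f,c['image'][:,:,::-1])
    return c
def ray(c,u,v):
    R=np.array(c['R']);t=np.array(c['t'])
    d=R.T@np.array([(u-c['cx'])/c['fx'],(v-c['cy'])/c['fy'],1]);return -R.T@t,d
def plane(c,u,v,z):
    o,d=ray(c,u,v);return o+d*(z-o[2])/d[2]
def proj(c,X):
    p=np.array(c['R'])@np.array(X)+np.array(c['t']);return c['fx']*p[0]/p[2]+c['cx'],c['fy']*p[1]/p[2]+c['cy']
E
python3 - <<'E'
from h import *
ims=[]
for n in ['scene','side','wrist']:
    c=cap(n,n+'0.png');import pickle;pickle.dump(c,open(n+'0.pkl','wb'))
    print(n,-np.array(c['R']).T@np.array(c['t']),c['fx'])
o=readout.get_obs();print(o['time'],o['tool_pos'],o['orientation'],manip.grip_point_offset,o['wrist_force'])
E
```

```text
scene [ 1.26015654 -0.82617576  1.27418015] 473.9592269470437
side [ 0.42092591 -0.74607797  0.66459093] 382.85491225102083
wrist [0.10584127 0.59501466 0.37271255] 303.28233627613815
0.15 [0.17770585 0.572862   0.23041569] [ 1.49827724e-01  9.88711834e-01 -7.32170689e-04 -1.60337804e-04] 0.0187 [-0.27831912 -0.19792402  1.1623365 ]
```

View pics/scene0.png

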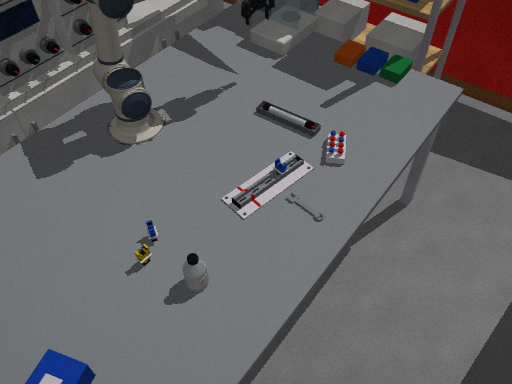

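View pics/side0.png

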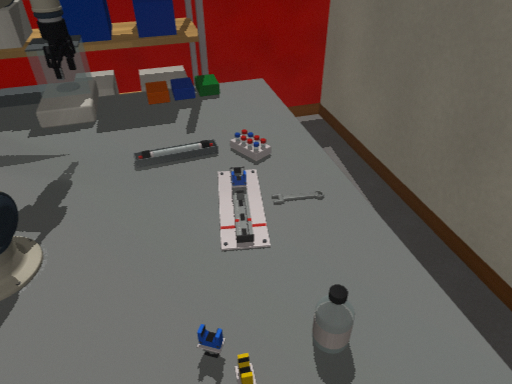

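The scene view shows the loose blue saddle at (152,230) with the yellow look-alike at (144,255). The rail runs (245,205)–(290,165) with tape near (248,195). In the side view the saddle is at (210,338) and the tape at y≈227.

```bash
cat > m.py <<'E'
from h import *
import pickle
C={n:pickle.load(open(n+'0.pkl','rb')) for n in ['scene','side']}
def mask(c,col):
    h=cv2.cvtColor(c['image'],cv2.COLOR_RGB2HSV)
    if col=='b': return cv2.inRange(h,(105,120,40),(130,255,255))
    if col=='r': return cv2.inRange(h,(0,120,60),(8,255,255))|cv2.inRange(h,(172,120,60),(180,255,255))
    return cv2.inRange(h,(0,0,165),(180,45,255))
if __name__=='__main__':
  rois={'scene':{'b':(135,210,170,245),'r':(225,175,275,215),'w':(215,145,320,222)},'side':{'b':(190,315,230,352),'r':(215,215,275,235),'w':(210,162,275,252)}}
  P={}
  for n,c in C.items():
    for col,(a,b,d,e) in rois[n].items():
        m=mask(c,col);z=np.zeros_like(m);z[b:e,a:d]=m[b:e,a:d]
        k,l,s,ce=cv2.connectedComponentsWithStats(z)
        for i in range(1,k):
            if s[i,4]>5: print(n,col,s[i],ce[i].round(1),plane(c,*ce[i],{'b':.055,'r':.006,'w':.006}[col]).round(4))
        if col=='w':
            pts=np.argwhere(z)[:,::-1].astype(np.float32); r=np.array([plane(c,*p,.006)[:2] for p in pts],np.float32)
            q=cv2.minAreaRect(r);print('board',q)
    
  ims=[]
  for n,(a,b,d,e) in {'scene':(215,140,320,220),'side':(200,160,305,250)}.items():
    ims.append(cv2.resize(C[n]['image'][b:e,a:d],(400,300),interpolation=cv2.INTER_CUBIC))
  for n,(a,b,d,e) in {'scene':(130,210,180,270),'side':(180,310,270,384)}.items():
    ims.append(cv2.resize(C[n]['image'][b:e,a:d],(400,300),interpolation=cv2.INTER_CUBIC))
  cv2.imwrite('pics/crops.png',np.vstack([np.hstack(ims[:2]),np.hstack(ims[2:])])[:,:,::-1])
E
python3 m.py
```

```text
scene b [146 220   6   3  13] [148.5 221.1] [ 0.4253 -0.33    0.055 ]
scene b [147 224   9  14  66] [151.  230.5] [ 0.4583 -0.3512  0.055 ]
scene r [237 187  11   5  22] [241.9 189. ] [ 0.5532 -0.0149  0.006 ]
scene r [250 194  11  13  40] [254.5 200.1] [ 0.6191 -0.0277  0.006 ]
scene w [280 151  15  12  67] [286.3 156.8] [0.5873 0.207  0.006 ]
scene w [255 161  58  44 575] [283.3 183.6] [0.6549 0.0929 0.006 ]
scene w [240 162  35  27 208] [257.5 176.2] [0.5606 0.066  0.006 ]
scene w [222 188  19  16 111] [230.9 195.6] [ 0.5414 -0.0607  0.006 ]
scene w [237 202  22  16 165] [247.9 209. ] [ 0.6248 -0.0718  0.006 ]
board ((0.6095321178436279, 0.06688655912876129), (0.3378928303718567, 0.11795624345541), 79.70941162109375)
side b [197 324  26  25 332] [209.9 337.4] [ 0.4466 -0.3472  0.055 ]
side r [235 219   4   3  11] [236.4 219.9] [0.5802 0.0054 0.006 ]
side r [247 218   4   3  11] [248.6 219.1] [ 0.612  -0.0007  0.006 ]
side r [252 223  14   4  34] [258.3 224.6] [ 0.6302 -0.0293  0.006 ]
side r [221 226  14   3  34] [227.1 226.9] [ 0.5508 -0.0145  0.006 ]
side w [245 169  21  55 660] [254.6 198. ] [0.6523 0.0828 0.006 ]
side w [218 171  17  55 659] [225.3 199.6] [0.5714 0.0996 0.006 ]
side w [252 226  19  20 259] [260.6 235.4] [ 0.6241 -0.0698  0.006 ]
side w [220 228  16  21 265] [227.8 237.7] [ 0.5434 -0.0545  0.006 ]
board ((0.607926070690155, 0.07053118944168091), (0.3396337032318115, 0.12086908519268036), 79.70596313476562)
```

View pics/crops.png

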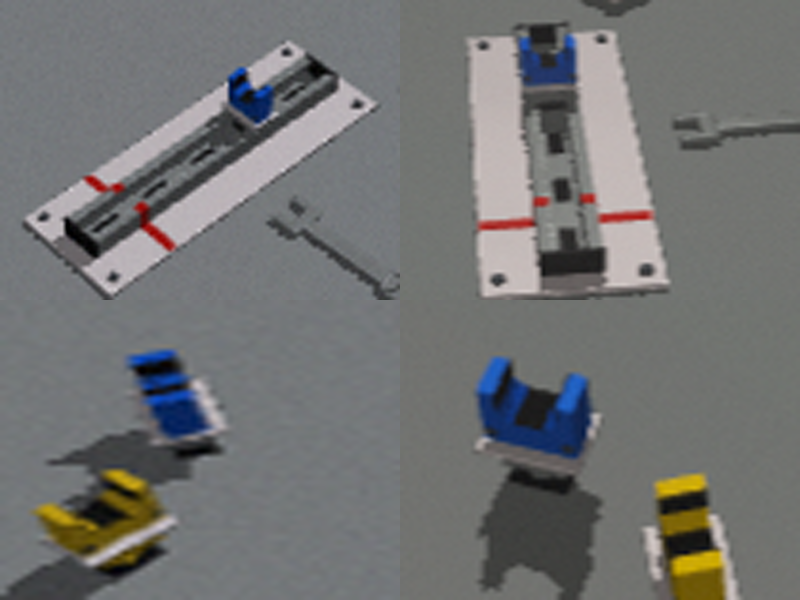

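Top row: tape is near the rail's near end cap, and the fixed saddle is at the far end. Bottom row: the blue saddle's U opens toward lower-left/upper-right in the scene view, with yellow about 60 mm away. Next I compute poses and the hover move.

```bash
cat >> h.py <<'E'
from scipy.spatial.transform import Rotation as Ro
def rel(xyz,yaw_y):
    """shift mm in tool axes and az to have TCP at xyz, tool y at angle yaw_y (mod pi), pointing down"""
    o=readout.get_obs();R=Ro.from_quat(o['orientation'])
    y=np.array([np.cos(yaw_y),np.sin(yaw_y),0]);
    T=np.column_stack([np.cross(y,[0,0,-1]),y,[0,0,-1]])
    return (R.inv().apply(np.array(xyz)-o['tool_pos'])*1000).round(1),(R.inv()*Ro.from_matrix(T)).as_rotvec().round(4)
E
python3 - <<'E'
from m import *
c=C['side']
a=plane(c,201.8,326.5,.069);b=plane(c,218.9,330.5,.069);print('horns',a,b,np.linalg.norm(a-b),np.degrees(np.arctan2(*(b-a)[1::-1])))
c=C['scene']
f=lambda x,y:(130+x/8,210+y/5)
a=plane(c,*f(153,354),.069);b=plane(c,*f(180,388),.069);print('horns scene',a,b,(a+b)/2)
# triangulate two horns  & yellow
print('yellow', plane(c,*f(103,540),.031), plane(C['side'],180+.225*687,310+.2467*560,.031))
o=readout.get_obs();print(o['time'])
E
```

```text
horns [ 0.43629765 -0.3308599   0.069     ] [ 0.46385872 -0.34740393  0.069     ] 0.03214525694831396 -30.97504385132923
horns scene [ 0.59048173 -0.48425957  0.069     ] [ 0.61391488 -0.49377632  0.069     ] [ 0.60219831 -0.48901795  0.069     ]
yellow [ 0.64035915 -0.56656707  0.031     ] [ 0.58913732 -0.56126921  0.031     ]
0.15
```

Emit:
jog_arm --plan '[{"x": -40, "y": -29}, {"x": -80, "y": -58}, {"x": -120, "y": -87}, {"x": -160, "y": -116}, {"x": -200, "y": -145}, {"x": -240, "y": -174}, {"x": -280, "y": -203}, {"x": -320, "y": -232}, {"x": -360, "y": -261}, {"x": -400, "y": -290}]' --gripper 45

```text
invalid input
```

Run:
```python
from m import *
print(rel([.45,-.34,.2],np.radians(59)), readout.get_obs()['tool_pos'])
print('yellow',plane(C['side'],244.6,374,.03),plane(C['scene'],143,258,.03))
```

```text
(array([-530.5, -791.2,   31.5]), array([-1.500e-03,  1.000e-04,  2.403e-01])) [0.17770585 0.572862   0.23041569]
yellow [ 0.49147195 -0.41593485  0.03      ] [ 0.49659074 -0.42905637  0.03      ]
```

Emit:
jog_arm --plan '[{"x": -40, "y": -29, "z": 0, "ax": 0, "ay": 0, "az": 0}, {"x": -80, "y": -58, "z": 0, "ax": 0, "ay": 0, "az": 0}, {"x": -120, "y": -87, "z": 0, "ax": 0, "ay": 0, "az": 0}, {"x": -160, "y": -116, "z": 0, "ax": 0, "ay": 0, "az": 0}, {"x": -200, "y": -145, "z": 0, "ax": 0, "ay": 0, "az": 0}, {"x": -240, "y": -174, "z": 0, "ax": 0, "ay": 0, "az": 0}, {"x": -280, "y": -203, "z": 0, "ax": 0, "ay": 0, "az": 0}, {"x": -320, "y": -232, "z": 0, "ax": 0, "ay": 0, "az": 0}, {"x": -360, "y": -261, "z": 0, "ax": 0, "ay": 0, "az": 0}, {"x": -400, "y": -290, "z": 0, "ax": 0, "ay": 0, "az": 0}]' --gripper 45 --grip_force 40

```text
time: 1.15
tool_pos: [0.4746, 0.1757, 0.2312]
orientation: [0.15, 0.989, 0.0, 0.0]
wrist_force: [-0.3, 0.1, 0.6]
grip_width: 0.529
finger_force: 0.0
```

Run:
```python
from h import *
print(rel([.45,-.34,.2],np.radians(59)))
```

```text
(array([-129.3, -499.9,   31.1]), array([2.000e-04, 0.000e+00, 2.402e-01]))
```

Emit:
jog_arm --plan '[{"x": -13, "y": -48, "z": 3, "ax": 0, "ay": 0, "az": 0.024}, {"x": -26, "y": -96, "z": 6, "ax": 0, "ay": 0, "az": 0.048}, {"x": -39, "y": -144, "z": 9, "ax": 0, "ay": 0, "az": 0.072}, {"x": -52, "y": -192, "z": 12, "ax": 0, "ay": 0, "az": 0.096}, {"x": -65, "y": -240, "z": 15, "ax": 0, "ay": 0, "az": 0.12}, {"x": -78, "y": -288, "z": 18, "ax": 0, "ay": 0, "az": 0.144}, {"x": -91, "y": -336, "z": 21, "ax": 0, "ay": 0, "az": 0.168}, {"x": -104, "y": -384, "z": 24, "ax": 0, "ay": 0, "az": 0.192}, {"x": -117, "y": -432, "z": 27, "ax": 0, "ay": 0, "az": 0.216}, {"x": -129, "y": -480, "z": 31, "ax": 0, "ay": 0, "az": 0.24}]'

```text
time: 2.15
tool_pos: [0.4544, -0.3211, 0.2]
orientation: [0.268, 0.964, 0.0, 0.0]
wrist_force: [0.9, -0.1, -0.1]
grip_width: 0.527
finger_force: 0.0
```

Run:
```python
from h import *
import pickle
c=cap('wrist','w1.png');pickle.dump(c,open('w1.pkl','wb'))
o=readout.get_obs();print(o['tool_pos'],-c['R'].T@c['t'],c['R'][2])
h=cv2.cvtColor(c['image'],cv2.COLOR_RGB2HSV);m=cv2.inRange(h,(105,120,40),(130,255,255))
k,l,s,ce=cv2.connectedComponentsWithStats(m)
for i in range(1,k):
    if s[i,4]>30: print(s[i],ce[i],plane(c,*ce[i],.06))
```

```text
[ 0.45240574 -0.32762026  0.19762744] [ 0.38969186 -0.28294127  0.34247509] [ 0.24855454 -0.1497213  -0.95697658]
[217 152  21  17 308] [227.15909091 160.50324675] [ 0.43295574 -0.33582024  0.06      ]
[218 179  20  21 348] [227.66666667 189.34770115] [ 0.45767402 -0.35086369  0.06      ]
```

View pics/w1.png

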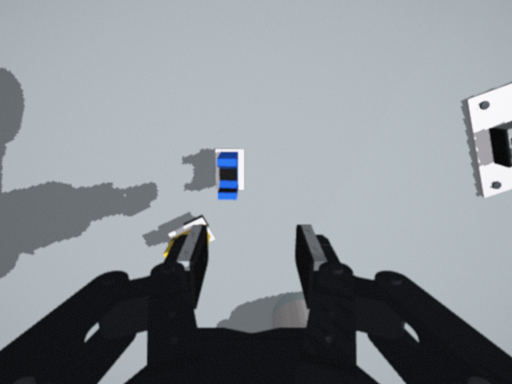

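Run:
```python
from h import *
import pickle
c=pickle.load(open('w1.pkl','rb'));im=c['image']
h=cv2.cvtColor(im,cv2.COLOR_RGB2HSV);m=cv2.inRange(h,(105,120,40),(130,255,255))
for v in range(150,202): 
    u=np.flatnonzero(m[v,200:250])+200
    print(v,u[[0,-1]] if len(u) else '',im[v,228],end=' | ')
print()
for v in (168.5,199.5,164,194): print(v,plane(c,227.5,v,.069))
a=plane(c,227.5,168.5,.069);b=plane(c,227.5,199.5,.069);print(np.linalg.norm(a-b),np.degrees(np.arctan2(*(b-a)[1::-1])))
```

```text
150  [242 241 243] | 151  [199 201 220] | 152 [222 235] [ 86 103 159] | 153 [220 236] [ 18  56 136] | 154 [220 236] [ 22  60 139] | 155 [219 236] [ 22  60 139] | 156 [219 236] [ 24  62 141] | 157 [218 236] [ 22  60 143] | 158 [217 236] [ 29  81 185] | 159 [217 237] [ 42 107 230] | 160 [217 237] [ 45 118 239] | 161 [217 237] [ 47 123 241] | 162 [217 237] [ 46 121 240] | 163 [217 236] [ 47 123 241] | 164 [217 236] [ 47 123 241] | 165 [217 236] [ 46 118 238] | 166 [218 236] [ 38  90 196] | 167 [220 236] [ 29  63 133] | 168 [220 236] [29 47 93] | 169  [29 34 47] | 170  [31 30 31] | 171  [32 31 32] | 172  [32 33 32] | 173  [32 30 31] | 174  [31 32 32] | 175  [32 33 34] | 176  [31 30 30] | 177  [32 31 33] | 178  [29 28 27] | 179 [221 227] [33 36 54] | 180 [220 236] [ 33  62 129] | 181 [220 237] [ 38  93 203] | 182 [220 237] [ 43 111 232] | 183 [220 237] [ 40 108 232] | 184 [219 237] [ 43 111 233] | 185 [219 237] [ 42 111 233] | 186 [219 237] [ 43 109 232] | 187 [219 237] [ 34  85 190] | 188 [220 236] [ 25  49 107] | 189 [229 236] [16 20 36] | 190 [236 236] [14 12 11] | 191 [219 236] [20 28 46] | 192 [218 236] [ 30  63 135] | 193 [218 236] [ 36  96 217] | 194 [218 236] [ 45 117 240] | 195 [218 236] [ 46 119 241] | 196 [218 236] [ 45 119 241] | 197 [218 236] [ 44 118 241] | 198 [218 236] [ 62 126 239] | 199 [219 235] [118 155 230] | 200  [165 181 207] | 201  [178 186 193] | 
168.5 [ 0.43817117 -0.33793055  0.069     ]
199.5 [ 0.46409462 -0.35431309  0.069     ]
164 [ 0.43453929 -0.33563536  0.069     ]
194 [ 0.4593766 -0.3513315  0.069    ]
0.030666150062905944 -32.291176868758214
```

Run:
```python
from h import *
import pickle
c=pickle.load(open('w1.pkl','rb'))
a=plane(c,227.2,162.3,.069);b=plane(c,227.2,195.9,.069);print(a,b,(a+b)/2,np.linalg.norm(a-b));ang=np.arctan2(*(b-a)[1::-1]);print(np.degrees(ang))
m=(a+b)/2
o=readout.get_obs();print(o['tool_pos'],o['time'])
print(rel([m[0],m[1],.12],ang+np.pi/2),rel([m[0],m[1],.0345],ang+np.pi/2))
q=plane(c,217,162,.069)-plane(c,237,162,.069);print(np.linalg.norm(q))
# board corner & rail estimate check
```

```text
[ 0.43303286 -0.33501125  0.069     ] [ 0.46085293 -0.35260354  0.069     ] [ 0.44694289 -0.34380739  0.069     ] 0.032915722638036785
-32.307614541314834
[ 0.45240574 -0.32762026  0.19762744] 2.2
(array([ -3.9, -16.3,  77.7]), array([-0.0043, -0.0014,  0.0152])) (array([ -4. , -16. , 163.2]), array([-0.0043, -0.0014,  0.0152]))
0.018478123311732625
```

Emit:
jog_arm --plan '[{"x": -2, "y": -8, "z": 20, "ax": 0, "ay": 0, "az": 0.008}, {"x": -4, "y": -16, "z": 40, "ax": 0, "ay": 0, "az": 0.015}, {"x": -4, "y": -20, "z": 60, "ax": 0, "ay": 0, "az": 0.015}, {"x": -4, "y": -20, "z": 75, "ax": 0, "ay": 0, "az": 0.015}, {"x": -4, "y": -20, "z": 80, "ax": 0, "ay": 0, "az": 0.015}, {"x": -4, "y": -20, "z": 80, "ax": 0, "ay": 0, "az": 0.015}, {"x": -4, "y": -20, "z": 80, "ax": 0, "ay": 0, "az": 0.015}, {"x": -4, "y": -20, "z": 80, "ax": 0, "ay": 0, "az": 0.015}, {"x": -4, "y": -20, "z": 80, "ax": 0, "ay": 0, "az": 0.015}, {"x": -4, "y": -20, "z": 80, "ax": 0, "ay": 0, "az": 0.015}]'

```text
time: 3.2
tool_pos: [0.4483, -0.3384, 0.121]
orientation: [0.274, 0.962, -0.0, 0.001]
wrist_force: [0.1, -0.5, -0.2]
grip_width: 0.527
finger_force: 0.0
```

Run:
```python
from h import *
import pickle
c=cap('wrist','w2.png');pickle.dump(c,open('w2.pkl','wb'))
h=cv2.cvtColor(c['image'],cv2.COLOR_RGB2HSV);m=cv2.inRange(h,(105,120,170),(130,255,255))
k,l,s,ce=cv2.connectedComponentsWithStats(m)
for i in range(1,k):
    if s[i,4]>30: print(s[i],ce[i],plane(c,*ce[i],.069))
print(rel([.44694,-.34381,.0345],np.radians(57.69)),readout.get_obs()['tool_pos'])
```

```text
[230 178  27  11 284] [243.47183099 183.04225352] [ 0.43217918 -0.33531618  0.069     ]
[233 206  24  10 231] [244.05194805 210.51948052] [ 0.44917093 -0.34554315  0.069     ]
[235 224  22   9 177] [246.62146893 228.15254237] [ 0.46140486 -0.35110508  0.069     ]
(array([-1.7, -5.3, 86.3]), array([-0.0001,  0.0008,  0.0083])) [ 0.44821431 -0.3383462   0.12076864]
```

View pics/w2.png

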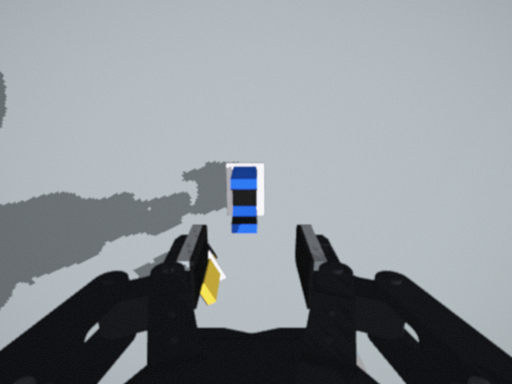

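Emit:
jog_arm --plan '[{"x": -2, "y": -5, "z": 15, "ax": 0, "ay": 0, "az": -0.02}, {"x": -2, "y": -5, "z": 35, "ax": 0, "ay": 0, "az": -0.02}, {"x": -2, "y": -5, "z": 55, "ax": 0, "ay": 0, "az": -0.02}, {"x": -2, "y": -5, "z": 72, "ax": 0, "ay": 0, "az": -0.02}, {"x": -2, "y": -5, "z": 81, "ax": 0, "ay": 0, "az": -0.02}, {"x": -2, "y": -5, "z": 84.5, "ax": 0, "ay": 0, "az": -0.02}, {"x": -2, "y": -5, "z": 84.5, "ax": 0, "ay": 0, "az": -0.02}, {"x": -2, "y": -5, "z": 84.5, "ax": 0, "ay": 0, "az": -0.02}, {"x": -2, "y": -5, "z": 84.5, "ax": 0, "ay": 0, "az": -0.02}, {"x": -2, "y": -5, "z": 84.5, "ax": 0, "ay": 0, "az": -0.02}]'

```text
time: 4.25
tool_pos: [0.4475, -0.3439, 0.0367]
orientation: [0.265, 0.964, -0.0, 0.001]
wrist_force: [0.4, -0.1, -0.8]
grip_width: 0.527
finger_force: 0.0
```

Emit:
jog_arm --plan '[{"x": 0, "y": 0, "z": 0, "ax": 0, "ay": 0, "az": 0}, {"x": 0, "y": 0, "z": 0, "ax": 0, "ay": 0, "az": 0}, {"x": 0, "y": 0, "z": 0, "ax": 0, "ay": 0, "az": 0}, {"x": 0, "y": 0, "z": 0, "ax": 0, "ay": 0, "az": 0}, {"x": 0, "y": 0, "z": 0, "ax": 0, "ay": 0, "az": 0}, {"x": 0, "y": 0, "z": 0, "ax": 0, "ay": 0, "az": 0}, {"x": 0, "y": 0, "z": 0, "ax": 0, "ay": 0, "az": 0}, {"x": 0, "y": 0, "z": 0, "ax": 0, "ay": 0, "az": 0}, {"x": 0, "y": 0, "z": 0, "ax": 0, "ay": 0, "az": 0}, {"x": 0, "y": 0, "z": 0, "ax": 0, "ay": 0, "az": 0}]' --gripper 10 --grip_force 60

```text
time: 5.25
tool_pos: [0.4471, -0.3436, 0.0358]
orientation: [0.265, 0.964, -0.0, 0.0]
wrist_force: [1.0, -0.5, 1.5]
grip_width: 0.193
finger_force: 61.8
```

Run:
```python
from h import *
import pickle
c=cap('wrist','w3.png');pickle.dump(c,open('w3.pkl','wb'))
o=readout.get_obs();print(o['tool_pos'],o['orientation'],o['wrist_force'],o['grip_width']*85.4,o['finger_force'])
```

```text
[ 0.44714937 -0.34367019  0.03583453] [ 2.64711857e-01  9.64327548e-01 -6.69316246e-05  9.61843621e-05] [ 0.37861612 -0.75184236  0.06515298] 16.340380765746836 61.83438062667847
```

View pics/w3.png

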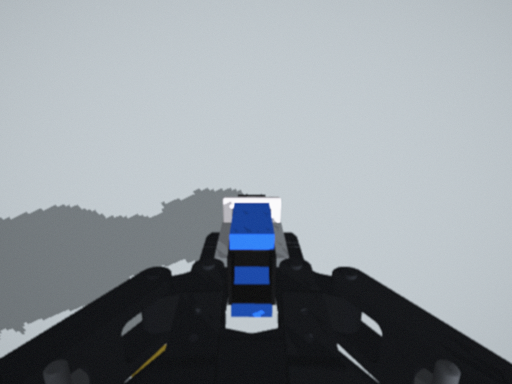

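Saddle is gripped squarely between the pads: horn tops at rows ~233–247 and 303–316, columns 230–273.

Run:
```python
from h import *
import pickle
c=pickle.load(open('w3.pkl','rb'));im=c['image']
h=cv2.cvtColor(im,cv2.COLOR_RGB2HSV);m=cv2.inRange(h,(105,120,170),(130,255,255))
k,l,s,ce=cv2.connectedComponentsWithStats(m)
R=Ro.from_quat(readout.get_obs()['orientation']);T=readout.get_obs()['tool_pos']
for i in range(1,k):
    if s[i,4]>30: p=plane(c,*ce[i],.069);print(s[i],ce[i],p,(R.inv().apply(p-T)*1000).round(1))
print(rel([.5795,-.091,.115],np.radians(-10.3)))
```

```text
[229 233  46  17 771] [251.30869001 240.93514916] [ 0.43197415 -0.33531902  0.069     ] [ 17.3  -0.6 -33.2]
[236 268  32  15 266] [250.88345865 274.62406015] [ 0.44524426 -0.34338189  0.069     ] [  1.8  -0.7 -33.2]
[231 305  41  12 473] [250.81818182 310.60887949] [ 0.46063791 -0.35253836  0.069     ] [-16.1  -0.7 -33.2]
(array([ 15.2, 284.8, -79.2]), array([1.0000e-04, 2.0000e-04, 1.2148e+00]))
```

Emit:
jog_arm --plan '[{"x": 0, "y": 0, "z": -40, "ax": 0, "ay": 0, "az": 0}, {"x": 1, "y": 12, "z": -75, "ax": 0, "ay": 0, "az": 0.14}, {"x": 3, "y": 46, "z": -79, "ax": 0, "ay": 0, "az": 0.28}, {"x": 5, "y": 88, "z": -79, "ax": 0, "ay": 0, "az": 0.42}, {"x": 7, "y": 130, "z": -79, "ax": 0, "ay": 0, "az": 0.56}, {"x": 9, "y": 172, "z": -79, "ax": 0, "ay": 0, "az": 0.7}, {"x": 11, "y": 214, "z": -79, "ax": 0, "ay": 0, "az": 0.84}, {"x": 13, "y": 250, "z": -79, "ax": 0, "ay": 0, "az": 0.98}, {"x": 14, "y": 275, "z": -79, "ax": 0, "ay": 0, "az": 1.12}, {"x": 15, "y": 285, "z": -79, "ax": 0, "ay": 0, "az": 1.215}]'

```text
time: 6.3
tool_pos: [0.5801, -0.0881, 0.1139]
orientation: [0.769, 0.64, -0.0, -0.001]
wrist_force: [-0.5, 0.2, -0.5]
grip_width: 0.192
finger_force: 61.6
```

Emit:
jog_arm --plan '[{"x": 0, "y": 0, "z": 0, "ax": 0, "ay": 0, "az": 0}, {"x": 0, "y": 0, "z": 0, "ax": 0, "ay": 0, "az": 0}, {"x": 0, "y": 0, "z": 0, "ax": 0, "ay": 0, "az": 0}, {"x": 0, "y": 0, "z": 0, "ax": 0, "ay": 0, "az": 0}, {"x": 0, "y": 0, "z": 0, "ax": 0, "ay": 0, "az": 0}, {"x": 0, "y": 0, "z": 0, "ax": 0, "ay": 0, "az": 0}, {"x": 0, "y": 0, "z": 0, "ax": 0, "ay": 0, "az": 0}, {"x": 0, "y": 0, "z": 0, "ax": 0, "ay": 0, "az": 0}, {"x": 0, "y": 0, "z": 0, "ax": 0, "ay": 0, "az": 0}, {"x": 0, "y": 0, "z": 0, "ax": 0, "ay": 0, "az": 0}]'

```text
time: 7.3
tool_pos: [0.5797, -0.0909, 0.1148]
orientation: [0.768, 0.641, 0.0, 0.0]
wrist_force: [-0.0, -0.5, -0.8]
grip_width: 0.192
finger_force: 61.6
```

Run:
```python
from h import *
import pickle
c=cap('wrist','w4.png');pickle.dump(c,open('w4.pkl','wb'))
o=readout.get_obs();print(o['time'],o['tool_pos'],o['orientation'],o['wrist_force'],o['grip_width']*85.4,-c['R'].T@c['t'])
```

```text
7.35 [ 0.579686   -0.09085644  0.11475849] [ 7.67764031e-01  6.40732700e-01 -8.49514298e-06  1.28866863e-07] [ 0.0250336  -0.48553559 -1.03360465] 16.180592538392858 [ 0.59173068 -0.01797943  0.25723939]
```

View pics/w4.png

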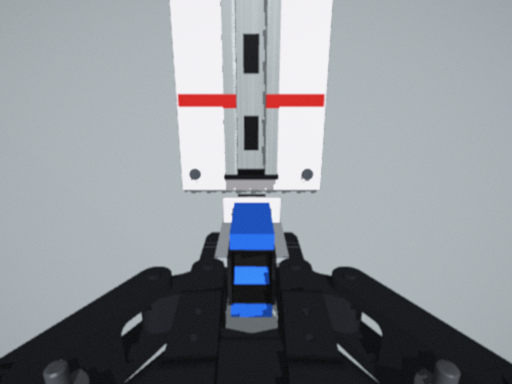

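```bash
cat > mk.py <<'E'
from h import *
import pickle,sys
c=pickle.load(open('w4.pkl','rb'));im=c['image']
h=cv2.cvtColor(im,cv2.COLOR_RGB2HSV)
m=cv2.inRange(h,(0,120,60),(8,255,255))|cv2.inRange(h,(172,120,60),(180,255,255));m[130:]=0
k,l,s,ce=cv2.connectedComponentsWithStats(m)
o=dict(tool_pos=np.array([ 0.579686,-0.09085644,0.11475849]),q=[ 7.67764031e-01,6.40732700e-01,0,0])
R=Ro.from_quat(o['q'])
tl=lambda u,v,z:(R.inv().apply(plane(c,u,v,z)-o['tool_pos'])*1000).round(1)
for i in range(1,k):
    if s[i,4]>30: print(s[i],ce[i])
for u in list(range(178,326,8))+[232,234,236,267,269]:
    r=np.flatnonzero(m[:,u]); 
    if len(r): print(u,r[0],r[-1],end=' | ')
print()
print('edges outer z6',tl(177.5,100.5,.006),tl(324.5,100.5,.006),'slot z27',tl(237,101,.027),tl(264.5,101,.027))
# board edges & lip edges by row profile
g=cv2.cvtColor(im,cv2.COLOR_RGB2GRAY).astype(float)
for v in (20,55,80,125,150,165):
    w=np.flatnonzero(g[v,150:350]>200)+150
    print(v,'board',w[0],w[-1],tl(w[0]-.5,v,.006),tl(w[-1]+.5,v,.006))
for v in (60,80,125,150): print(v,g[v,215:290].astype(int).tolist())
E
python3 mk.py
```

```text
[178  95  58  13 658] [207.71580547 100.24468085]
[266  94  58  14 664] [293.48493976 100.24096386]
178 95 98 | 186 95 105 | 194 95 105 | 202 95 105 | 210 95 105 | 218 95 105 | 226 95 107 | 234 95 107 | 266 95 107 | 274 95 107 | 282 95 105 | 290 95 105 | 298 95 105 | 306 95 105 | 314 95 105 | 322 95 105 | 232 95 107 | 234 95 107 | 267 95 107 | 269 95 107 | 
edges outer z6 [ 65.5 -60.4 108.8] [ 65.7  57.3 108.8] slot z27 [ 65.9 -11.8  87.8] [66.   8.4 87.8]
20 board 171 330 [123.5 -61.6 108.8] [123.6  57.6 108.8]
55 board 174 328 [ 99.3 -61.1 108.8] [ 99.5  58.  108.8]
80 board 175 326 [ 81.1 -61.7 108.8] [ 81.2  57.7 108.8]
125 board 178 323 [ 46.2 -61.7 108.8] [ 46.3  57.9 108.8]
150 board 180 322 [ 25.4 -61.5 108.8] [ 25.6  58.5 108.8]
165 board 181 321 [ 12.5 -61.5 108.8] [ 12.6  58.5 108.8]
60 [242, 243, 242, 242, 243, 242, 238, 218, 189, 182, 183, 182, 183, 184, 184, 183, 185, 197, 210, 205, 173, 147, 174, 183, 180, 181, 181, 164, 107, 47, 34, 28, 32, 32, 36, 34, 31, 35, 34, 31, 34, 29, 44, 93, 152, 178, 180, 177, 175, 156, 120, 131, 174, 183, 184, 185, 185, 186, 192, 188, 187, 
[... 494 characters left out ...]
231, 192, 178, 180, 178, 180, 179, 181, 180, 182, 183, 184, 181, 174, 165, 176, 176, 176, 176, 177, 153, 74, 25, 28, 27, 29, 30, 26, 27, 29, 27, 27, 27, 22, 47, 110, 171, 178, 175, 154, 118, 105, 131, 167, 179, 178, 181, 182, 183, 183, 180, 179, 177, 181, 192, 222, 240, 244, 243, 242, 242, 242, 242, 242, 242, 243, 242]
150 [242, 242, 241, 242, 242, 242, 242, 242, 239, 226, 188, 176, 177, 172, 177, 179, 175, 180, 181, 188, 195, 184, 168, 173, 178, 174, 172, 172, 166, 144, 133, 132, 129, 131, 133, 136, 135, 136, 133, 133, 133, 133, 135, 154, 174, 174, 152, 113, 102, 107, 136, 173, 181, 177, 177, 178, 179, 177, 176, 175, 175, 182, 204, 235, 242, 242, 242, 242, 241, 242, 242, 242, 243, 241, 242]
```

The wrist view shows the tape at rows 95–107 with the slot between columns ~237 and 265, so it is nearly aligned with the held saddle. The mark is 65.4 mm ahead and 1.1 mm to the −y side.

Emit:
jog_arm --plan '[{"x": 20, "y": -1.1, "z": 5, "ax": 0, "ay": 0, "az": 0}, {"x": 45, "y": -1.1, "z": 15, "ax": 0, "ay": 0, "az": 0}, {"x": 60, "y": -1.1, "z": 30, "ax": 0, "ay": 0, "az": 0}, {"x": 65.4, "y": -1.1, "z": 42, "ax": 0, "ay": 0, "az": 0}, {"x": 65.4, "y": -1.1, "z": 47, "ax": 0, "ay": 0, "az": 0}, {"x": 65.4, "y": -1.1, "z": 47, "ax": 0, "ay": 0, "az": 0}, {"x": 65.4, "y": -1.1, "z": 47, "ax": 0, "ay": 0, "az": 0}, {"x": 65.4, "y": -1.1, "z": 47, "ax": 0, "ay": 0, "az": 0}, {"x": 65.4, "y": -1.1, "z": 47, "ax": 0, "ay": 0, "az": 0}, {"x": 65.4, "y": -1.1, "z": 47, "ax": 0, "ay": 0, "az": 0}]'

```text
time: 8.35
tool_pos: [0.5905, -0.0267, 0.0683]
orientation: [0.768, 0.641, 0.0, 0.0]
wrist_force: [0.4, 0.7, -1.0]
grip_width: 0.191
finger_force: 61.7
```

Run:
```python
from h import *
import pickle
c=cap('wrist','w5.png');s=cap('side');b=cap('scene');pickle.dump([c,s,b],open('w5.pkl','wb'))
o=readout.get_obs();print(o['time'],o['tool_pos'],o['orientation'],o['wrist_force'])
A=cv2.resize(c['image'][120:384,156:356],(400,528),interpolation=cv2.INTER_CUBIC)
S=cv2.resize(s['image'][170:250,210:280],(400,528),interpolation=cv2.INTER_CUBIC)
cv2.imwrite('pics/c5.png',np.hstack([A,S])[:,:,::-1])
```

```text
8.5 [ 0.5903725  -0.02645944  0.06799769] [7.67852951e-01 6.40626112e-01 1.07754354e-04 1.35269529e-04] [-0.76178595  0.22061421 -0.59936238]
```

View pics/c5.png

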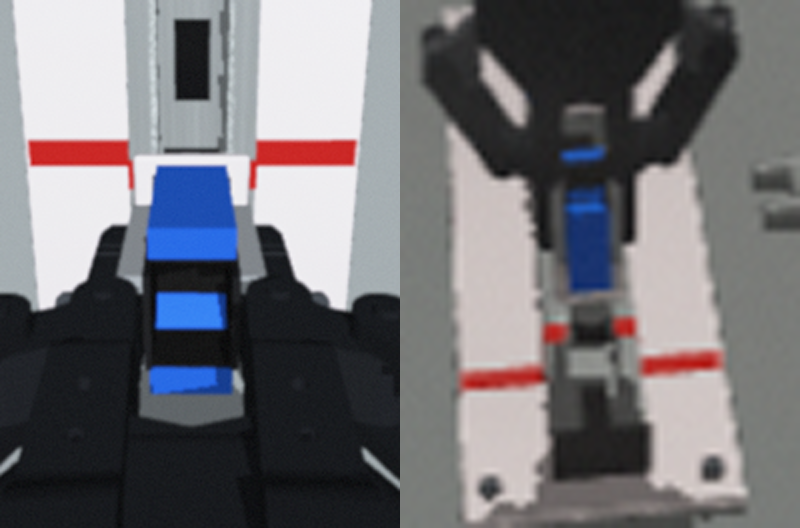

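Run:
```python
from h import *
import pickle
c=pickle.load(open('w5.pkl','rb'))[0];im=c['image'];g=cv2.cvtColor(im,cv2.COLOR_RGB2GRAY)
h=cv2.cvtColor(im,cv2.COLOR_RGB2HSV)
o=readout.get_obs();R=Ro.from_quat(o['orientation'])
tl=lambda u,v,z:(R.inv().apply(plane(c,u,v,z)-o['tool_pos'])*1000).round(1)
m=cv2.inRange(h,(0,120,60),(8,255,255))|cv2.inRange(h,(172,120,60),(180,255,255))
for u in (175,190,205,215,287,300,315,330):
    r=np.flatnonzero(m[:,u]); print(u,r[0],r[-1],tl(u,(r[0]+r[-1])/2,.006)[:2],end=' | ')
print()
for v in (140,160,175):
    w=np.flatnonzero(g[v,140:360]>200)+140; print(v,tl(w[0]-.5,v,.006),tl(w[-1]+.5,v,.006))
for v in (140,160,170): print(v,g[v,214:290].tolist())
b=cv2.inRange(h,(105,120,170),(130,255,255));k,l,s,ce=cv2.connectedComponentsWithStats(b)
zt=o['tool_pos'][2]+.0332
for i in range(1,k):
    if s[i,4]>60: print(s[i],tl(*ce[i],zt))
```

```text
175 191 202 [  0.4 -55.6] | 190 191 202 [  0.5 -44.8] | 205 191 202 [  0.5 -34.1] | 215 191 202 [  0.5 -26.9] | 287 191 202 [ 0.5 24.6] | 300 191 202 [ 0.5 33.9] | 315 191 202 [ 0.5 44.7] | 330 190 202 [ 0.9 55.4] | 
140 [ 41.  -60.4  62. ] [41.1 58.8 62. ]
160 [ 27.2 -60.2  62. ] [27.3 59.3 62. ]
175 [ 16.4 -60.4  62. ] [16.5 58.8 62. ]
140 [238, 238, 238, 236, 217, 179, 167, 168, 166, 167, 169, 170, 170, 171, 169, 172, 186, 199, 198, 189, 156, 165, 170, 169, 165, 169, 169, 168, 149, 95, 39, 24, 25, 28, 25, 24, 23, 24, 23, 25, 23, 24, 26, 20, 22, 35, 81, 139, 163, 167, 165, 163, 149, 113, 103, 120, 157, 190, 197, 179, 170, 172, 170, 174, 174, 174, 174, 169, 166, 167, 170, 197, 231, 239, 239, 239]
160 [237, 238, 238, 238, 232, 204, 176, 168, 169, 168, 167, 171, 168, 168, 168, 172, 178, 194, 206, 195, 168, 154, 164, 167, 166, 164, 169, 167, 150, 91, 34, 24, 22, 23, 23, 23, 25, 23, 23, 23, 25, 27, 24, 21, 24, 34, 80, 136, 165, 164, 145, 107, 95, 99, 97, 114, 162, 190, 189, 179, 170, 171, 172, 175, 175, 174, 169, 168, 166, 170, 187, 223, 238, 239, 238, 238]
170 [238, 238, 239, 239, 236, 215, 179, 166, 169, 166, 167, 168, 169, 168, 168, 167, 175, 193, 210, 210, 186, 149, 160, 168, 163, 165, 164, 165, 163, 144, 124, 123, 125, 123, 127, 126, 126, 127, 126, 129, 131, 127, 126, 128, 127, 127, 132, 153, 163, 165, 160, 144, 110, 96, 101, 130, 179, 194, 192, 182, 170, 167, 171, 172, 172, 171, 169, 166, 167, 169, 197, 229, 238, 238, 239, 238]
[ 229  203   46   47 1920] [ 21.6  -0.9 -33.2]
[234 266  34  18 568] [ -0.1  -1.6 -33.2]
[231 304  34  13 374] [-17.3  -3.1 -33.2]
```

Emit:
jog_arm --plan '[{"x": 0, "y": 0, "z": 4, "ax": 0, "ay": 0, "az": 0}, {"x": 0, "y": 0, "z": 8, "ax": 0, "ay": 0, "az": 0}, {"x": 0, "y": 0, "z": 12, "ax": 0, "ay": 0, "az": 0}, {"x": 0, "y": 0, "z": 15, "ax": 0, "ay": 0, "az": 0}, {"x": 0, "y": 0, "z": 18, "ax": 0, "ay": 0, "az": 0}, {"x": 0, "y": 0, "z": 20, "ax": 0, "ay": 0, "az": 0}, {"x": 0, "y": 0, "z": 22, "ax": 0, "ay": 0, "az": 0}, {"x": 0, "y": 0, "z": 23, "ax": 0, "ay": 0, "az": 0}, {"x": 0, "y": 0, "z": 23, "ax": 0, "ay": 0, "az": 0}, {"x": 0, "y": 0, "z": 23, "ax": 0, "ay": 0, "az": 0}]'

```text
time: 9.5
tool_pos: [0.5904, -0.0264, 0.0449]
orientation: [0.768, 0.641, 0.0, 0.0]
wrist_force: [-0.3, -0.3, 0.5]
grip_width: 0.189
finger_force: 61.8
```

Free entry. Press on down.

Emit:
jog_arm --plan '[{"x": 0, "y": 0, "z": 2, "ax": 0, "ay": 0, "az": 0}, {"x": 0, "y": 0, "z": 4, "ax": 0, "ay": 0, "az": 0}, {"x": 0, "y": 0, "z": 6, "ax": 0, "ay": 0, "az": 0}, {"x": 0, "y": 0, "z": 8, "ax": 0, "ay": 0, "az": 0}, {"x": 0, "y": 0, "z": 9.5, "ax": 0, "ay": 0, "az": 0}, {"x": 0, "y": 0, "z": 10.5, "ax": 0, "ay": 0, "az": 0}, {"x": 0, "y": 0, "z": 11, "ax": 0, "ay": 0, "az": 0}, {"x": 0, "y": 0, "z": 11, "ax": 0, "ay": 0, "az": 0}, {"x": 0, "y": 0, "z": 11, "ax": 0, "ay": 0, "az": 0}, {"x": 0, "y": 0, "z": 11, "ax": 0, "ay": 0, "az": 0}]'

```text
time: 10.5
tool_pos: [0.5905, -0.0264, 0.0344]
orientation: [0.768, 0.641, 0.0, 0.0]
wrist_force: [-1.3, -0.5, 6.2]
grip_width: 0.189
finger_force: 62.5
```

Emit:
jog_arm --plan '[{"x": 0, "y": 0, "z": 0.5, "ax": 0, "ay": 0, "az": 0}, {"x": 0, "y": 0, "z": 0.5, "ax": 0, "ay": 0, "az": -0.12}, {"x": 0.1, "y": 0.1, "z": 0.5, "ax": 0, "ay": 0, "az": -0.24}, {"x": 0.1, "y": 0.1, "z": 0.5, "ax": 0, "ay": 0, "az": -0.36}, {"x": 0.2, "y": 0.2, "z": 0.5, "ax": 0, "ay": 0, "az": -0.48}, {"x": 0.2, "y": 0.2, "z": 0.5, "ax": 0, "ay": 0, "az": -0.6}, {"x": 0.3, "y": 0.3, "z": 0.5, "ax": 0, "ay": 0, "az": -0.72}, {"x": 0.3, "y": 0.3, "z": 0.5, "ax": 0, "ay": 0, "az": -0.84}, {"x": 0.4, "y": 0.4, "z": 0.5, "ax": 0, "ay": 0, "az": -0.96}, {"x": 0.4, "y": 0.4, "z": 0.5, "ax": 0, "ay": 0, "az": -1.08}]'

```text
time: 11.5
tool_pos: [0.5917, -0.0261, 0.0344]
orientation: [0.327, 0.945, 0.0, 0.001]
wrist_force: [-0.0, -0.4, 6.0]
grip_width: 0.194
finger_force: 62.6
```

Run:
```python
from h import *
o=readout.get_obs();print(o['tool_pos'],o['orientation'],o['wrist_force'],o['ft_torque'],rel([.5907,-.0259,.0339],np.radians(79.9)))
```

```text
[ 0.59166632 -0.0261315   0.03435036] [3.26847298e-01 9.45076340e-01 2.78527496e-04 1.21565435e-03] [-0.04497985 -0.39538239  5.98486307] [ 0.05364183  0.01127586 -0.06166332] (array([ 0.9, -0.4,  0.4]), array([ 0.0008,  0.0024, -0.4897]))
```

Emit:
jog_arm --plan '[{"x": 0, "y": 0, "z": 0, "ax": 0, "ay": 0, "az": -0.12}, {"x": 0, "y": 0, "z": 0, "ax": 0, "ay": 0, "az": -0.24}, {"x": 0, "y": 0, "z": 0, "ax": 0, "ay": 0, "az": -0.36}, {"x": 0, "y": 0, "z": 0, "ax": 0, "ay": 0, "az": -0.45}, {"x": 0, "y": 0, "z": 0, "ax": 0, "ay": 0, "az": -0.49}, {"x": 0, "y": 0, "z": 0, "ax": 0, "ay": 0, "az": -0.49}, {"x": 0, "y": 0, "z": 0, "ax": 0, "ay": 0, "az": -0.49}, {"x": 0, "y": 0, "z": 0, "ax": 0, "ay": 0, "az": -0.49}, {"x": 0, "y": 0, "z": 0, "ax": 0, "ay": 0, "az": -0.49}, {"x": 0, "y": 0, "z": 0, "ax": 0, "ay": 0, "az": -0.49}]'

```text
time: 12.5
tool_pos: [0.5916, -0.0261, 0.0344]
orientation: [0.09, 0.996, -0.0, 0.001]
wrist_force: [-0.5, 0.5, 6.2]
grip_width: 0.189
finger_force: 62.6
```

Run:
```python
from h import *
import pickle
c=cap('wrist','w6.png');pickle.dump(c,open('w6.pkl','wb'))
o=readout.get_obs();print(o['tool_pos'],o['orientation'],o['wrist_force'],o['ft_torque'],rel([.5907,-.0259,.0339],np.radians(79.9)))
```

```text
[ 0.59159097 -0.02610817  0.03434454] [ 9.02323962e-02  9.95920073e-01 -1.35707465e-05  1.14965445e-03] [-1.06869332  0.04451722  5.97314947] [0.00061589 0.03360367 0.04869831] (array([0.9, 0. , 0.4]), array([ 0.0002,  0.0023, -0.0044]))
```

View pics/w6.png

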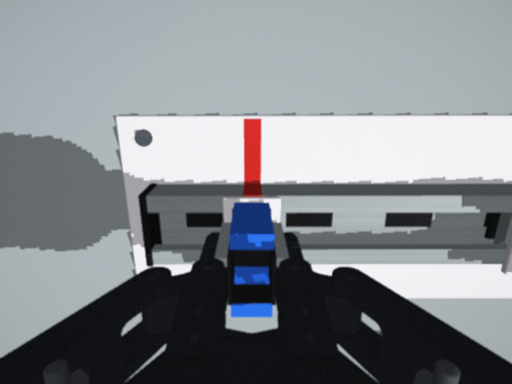

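Tape column is centred at ~252, the same as the saddle (231–273), and the saddle sits square across the rail. Now let it rise into the lips.

Emit:
jog_arm --plan '[{"x": 0.3, "y": 0, "z": 0, "ax": 0, "ay": 0, "az": -0.003}, {"x": 0.3, "y": 0, "z": -0.7, "ax": 0, "ay": 0, "az": -0.003}, {"x": 0.3, "y": 0, "z": -1.4, "ax": 0, "ay": 0, "az": -0.003}, {"x": 0.3, "y": 0, "z": -2.1, "ax": 0, "ay": 0, "az": -0.003}, {"x": 0.3, "y": 0, "z": -2.8, "ax": 0, "ay": 0, "az": -0.003}, {"x": 0.3, "y": 0, "z": -3.4, "ax": 0, "ay": 0, "az": -0.003}, {"x": 0.3, "y": 0, "z": -3.8, "ax": 0, "ay": 0, "az": -0.003}, {"x": 0.3, "y": 0, "z": -3.8, "ax": 0, "ay": 0, "az": -0.003}, {"x": 0.3, "y": 0, "z": -3.8, "ax": 0, "ay": 0, "az": -0.003}, {"x": 0.3, "y": 0, "z": -3.8, "ax": 0, "ay": 0, "az": -0.003}]'

```text
time: 13.55
tool_pos: [0.5904, -0.026, 0.037]
orientation: [0.089, 0.996, -0.0, -0.0]
wrist_force: [3.1, -0.1, 3.9]
grip_width: 0.192
finger_force: 62.3
```

Emit:
jog_arm --plan '[{"x": -0.4, "y": 0, "z": -0.3, "ax": 0, "ay": 0, "az": 0}, {"x": -0.4, "y": 0, "z": -0.6, "ax": 0, "ay": 0, "az": 0}, {"x": -0.4, "y": 0, "z": -0.9, "ax": 0, "ay": 0, "az": 0}, {"x": -0.4, "y": 0, "z": -1.2, "ax": 0, "ay": 0, "az": 0}, {"x": -0.4, "y": 0, "z": -1.5, "ax": 0, "ay": 0, "az": 0}, {"x": -0.4, "y": 0, "z": -1.5, "ax": 0, "ay": 0, "az": 0}, {"x": -0.4, "y": 0, "z": -1.5, "ax": 0, "ay": 0, "az": 0}, {"x": -0.4, "y": 0, "z": -1.5, "ax": 0, "ay": 0, "az": 0}, {"x": -0.4, "y": 0, "z": -1.5, "ax": 0, "ay": 0, "az": 0}, {"x": -0.4, "y": 0, "z": -1.5, "ax": 0, "ay": 0, "az": 0}]'

```text
time: 14.55
tool_pos: [0.5906, -0.026, 0.0384]
orientation: [0.089, 0.996, 0.0, -0.0]
wrist_force: [-1.6, 0.0, 4.1]
grip_width: 0.19
finger_force: 62.3
```

Run:
```python
from h import *
import pickle
c=cap('wrist');s=cap('side');b=cap('scene');pickle.dump([c,s,b],open('w7.pkl','wb'))
o=readout.get_obs();print(o['time'],o['tool_pos'],o['orientation'],o['wrist_force'],o['ft_torque'])
```

```text
14.7 [ 0.59063133 -0.02601191  0.03842981] [ 8.87906620e-02  9.96050257e-01  8.36424115e-06 -3.23688136e-04] [-1.49182918  0.13986785  4.04609921] [0.02258561 0.25266633 0.02101618]
```

Emit:
jog_arm --plan '[{"x": 0, "y": 0, "z": -0.2, "ax": 0, "ay": 0, "az": 0}, {"x": 0, "y": 0, "z": -0.4, "ax": 0, "ay": 0, "az": 0}, {"x": 0, "y": 0, "z": -0.6, "ax": 0, "ay": 0, "az": 0}, {"x": 0, "y": 0, "z": -0.8, "ax": 0, "ay": 0, "az": 0}, {"x": 0, "y": 0, "z": -0.8, "ax": 0, "ay": 0, "az": 0}, {"x": 0, "y": 0, "z": -0.8, "ax": 0, "ay": 0, "az": 0}, {"x": 0, "y": 0, "z": -0.8, "ax": 0, "ay": 0, "az": 0}, {"x": 0, "y": 0, "z": -0.8, "ax": 0, "ay": 0, "az": 0}, {"x": 0, "y": 0, "z": -0.8, "ax": 0, "ay": 0, "az": 0}, {"x": 0, "y": 0, "z": -0.8, "ax": 0, "ay": 0, "az": 0}]'

```text
time: 15.7
tool_pos: [0.5906, -0.026, 0.0389]
orientation: [0.089, 0.996, 0.0, -0.0]
wrist_force: [-1.6, -0.2, -1.5]
grip_width: 0.189
finger_force: 61.6
```

The force unloaded at TCP z 38.9 mm, the expected locked height. Release and retreat.

Emit:
jog_arm --plan '[{"x": 0, "y": 0, "z": 0.3, "ax": 0, "ay": 0, "az": 0}, {"x": 0, "y": 0, "z": 0.3, "ax": 0, "ay": 0, "az": 0}, {"x": 0, "y": 0, "z": 0.3, "ax": 0, "ay": 0, "az": 0}, {"x": 0, "y": 0, "z": 0.3, "ax": 0, "ay": 0, "az": 0}, {"x": 0, "y": 0, "z": 0.3, "ax": 0, "ay": 0, "az": 0}, {"x": 0, "y": 0, "z": 0.3, "ax": 0, "ay": 0, "az": 0}, {"x": 0, "y": 0, "z": -1, "ax": 0, "ay": 0, "az": 0}, {"x": 0, "y": 0, "z": -5, "ax": 0, "ay": 0, "az": 0}, {"x": 0, "y": 0, "z": -15, "ax": 0, "ay": 0, "az": 0}, {"x": 0, "y": 0, "z": -30, "ax": 0, "ay": 0, "az": 0}]' --gripper 45

```text
time: 16.7
tool_pos: [0.5904, -0.026, 0.0697]
orientation: [0.089, 0.996, 0.0, -0.001]
wrist_force: [-0.2, -0.3, -0.4]
grip_width: 0.529
finger_force: 0.0
```

Emit:
jog_arm --plan '[{"x": 0, "y": 0, "z": -20, "ax": 0, "ay": 0, "az": 0}, {"x": -10, "y": 0, "z": -45, "ax": 0, "ay": 0, "az": 0}, {"x": -30, "y": 0, "z": -70, "ax": 0, "ay": 0, "az": 0}, {"x": -55, "y": 0, "z": -85, "ax": 0, "ay": 0, "az": 0}, {"x": -65, "y": 0, "z": -90, "ax": 0, "ay": 0, "az": 0}, {"x": -70, "y": 0, "z": -90, "ax": 0, "ay": 0, "az": 0}, {"x": -70, "y": 0, "z": -90, "ax": 0, "ay": 0, "az": 0}, {"x": -70, "y": 0, "z": -90, "ax": 0, "ay": 0, "az": 0}, {"x": -70, "y": 0, "z": -90, "ax": 0, "ay": 0, "az": 0}, {"x": -70, "y": 0, "z": -90, "ax": 0, "ay": 0, "az": 0}]'

```text
time: 17.7
tool_pos: [0.6592, -0.0383, 0.1591]
orientation: [0.089, 0.996, -0.0, -0.0]
wrist_force: [-0.4, -0.5, 0.3]
grip_width: 0.527
finger_force: 0.0
```

Run:
```python
from h import *
c=cap('wrist');s=cap('side');b=cap('scene')
o=readout.get_obs();print(o['time'],o['tool_pos'],o['wrist_force'])
A=cv2.resize(c['image'][60:300,156:356],(400,480),interpolation=cv2.INTER_CUBIC)
S=cv2.resize(s['image'][165:255,205:280],(400,480),interpolation=cv2.INTER_CUBIC)
cv2.imwrite('pics/c8.png',np.hstack([A,S])[:,:,::-1])
import pickle;pickle.dump([c,s,b],open('w8.pkl','wb'))
```

```text
17.85 [ 0.65950133 -0.03831815  0.15936532] [0.3751675  0.13697315 0.80349315]
```

View pics/c8.png

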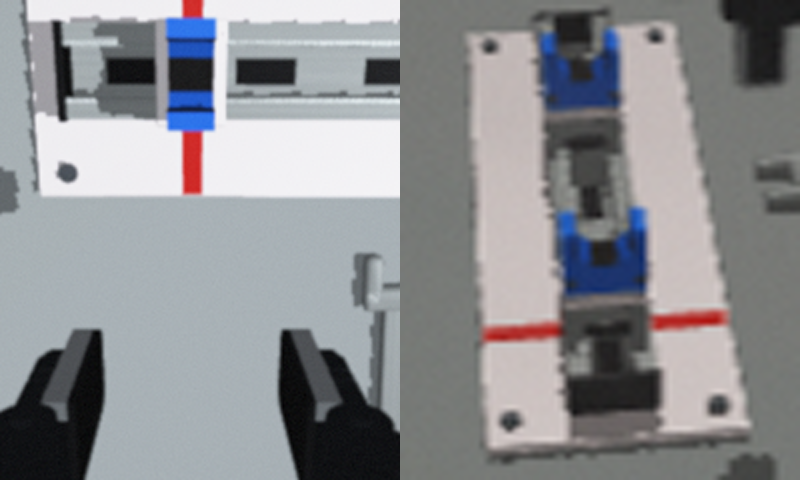

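Saddle stands square over the tape (saddle columns 167–214, tape 183–202 in the crop, with parallax). A quick numeric check of height and centring follows.

Run:
```python
from h import *
import pickle
c=pickle.load(open('w8.pkl','rb'))[0];h=cv2.cvtColor(c['image'],cv2.COLOR_RGB2HSV)
o=readout.get_obs();R=Ro.from_quat(o['orientation'])
tl=lambda u,v,z:(R.inv().apply(plane(c,u,v,z)-o['tool_pos'])*1000).round(1)
m=cv2.inRange(h,(0,120,60),(8,255,255))|cv2.inRange(h,(172,120,60),(180,255,255))
b=cv2.inRange(h,(105,120,200),(130,255,255))
for n,mm,z in (('tape',m,.006),('horn',b,.0715)):
    k,l,s,ce=cv2.connectedComponentsWithStats(mm)
    for i in range(1,k):
        if s[i,4]>40: x,y,w,hh,_=s[i];print(n,s[i],tl(*ce[i],z),tl(x-.5,y+hh/2,z)[1],tl(x+w-.5,y+hh/2,z)[1])
```

```text
tape [247  27  10  41 402] [112.8  -0.  153.4] -4.6 4.4
tape [248 126   9  31 270] [ 27.5   0.5 153.4] -3.9 4.9
horn [239  69  25  10 241] [86.8 -0.5 87.9] -9.4 8.5
horn [450  69  26  10 241] [ 87.2 150.7  87.9] 141.6 160.2
horn [241 107  21   6 107] [62.1 -0.4 87.9] -8.2 7.3
horn [433 107  22   5  79] [ 62.5 142.   87.9] 133.7 150.0
horn [240 116  23   9 185] [53.8 -0.4 87.9] -9.0 8.2
horn [441 116  26   9 189] [ 54.7 150.5  87.9] 141.1 160.5
```

```bash
python3 -c "
from bench import manip;print(manip.hand_in())"
```

```text
the job is handed in; nothing more can be done
None
```

I locked the blue saddle into the channel at the tape mark and handed the job in at about 18 s. It stands upright and square across the rail, about 0.7 mm off the tape's centre by the last wrist picture, and the arm pulled clear without touching the other items.

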